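# Put the mixed-up oil bottles back on their own drip dishes

### The job

The four oil bottles have been put back on each other's drip dishes: change them round so that each stands upright, flat in the dish of its own colour. A dish takes only one bottle, so use the grey spare dish to park one on the way and leave it empty at the end; set the bottles down without dropping or tipping them, never stand one on the bare bench, and do not disturb the tin of brushes.

Things in the scene. Friction and masses are not known exactly. Their poses are not given: they have to be found in the camera images.
- bottle_red_mid (a point): closed red oil bottle, 0.19 kg: white round body 56 mm across with a red band; shoulder 66 to 84 mm, red upright screw cap (32 mm across) 86 to 122 mm and black stopper to 130 mm above the underside. This point: on its axis, half-way up (65 mm); the cap's middle, best to grip, is 39 mm above this point. z runs up the bottle. It starts in another colour's dish
- bottle_yellow_mid (a point): closed yellow oil bottle, 0.19 kg: white round body 56 mm across with a yellow band; shoulder 66 to 84 mm, yellow upright screw cap (32 mm across) 86 to 122 mm and black stopper to 130 mm above the underside. This point: on its axis, half-way up (65 mm); the cap's middle, best to grip, is 39 mm above this point. z runs up the bottle. It starts in another colour's dish
- bottle_green_mid (a point): closed green oil bottle, 0.19 kg: white round body 56 mm across with a green band; shoulder 66 to 84 mm, green upright screw cap (32 mm across) 86 to 122 mm and black stopper to 130 mm above the underside. This point: on its axis, half-way up (65 mm); the cap's middle, best to grip, is 39 mm above this point. z runs up the bottle. It starts in another colour's dish
- bottle_blue_mid (a point): closed blue oil bottle, 0.19 kg: white round body 56 mm across with a blue band; shoulder 66 to 84 mm, blue upright screw cap (32 mm across) 86 to 122 mm and black stopper to 130 mm above the underside. This point: on its axis, half-way up (65 mm); the cap's middle, best to grip, is 39 mm above this point. z runs up the bottle. It starts in another colour's dish
- dish_red: red round drip dish fixed on the stand: 90 mm in diameter over its lip, 80 mm inside, lip 9 mm high, floor 3 mm thick. Origin at the centre of its underside; z up. Home of the red bottle
- dish_yellow: yellow round drip dish fixed on the stand: 90 mm in diameter over its lip, 80 mm inside, lip 9 mm high, floor 3 mm thick. Origin at the centre of its underside; z up. Home of the yellow bottle
- dish_green: green round drip dish fixed on the stand: 90 mm in diameter over its lip, 80 mm inside, lip 9 mm high, floor 3 mm thick. Origin at the centre of its underside; z up. Home of the green bottle
- dish_blue: blue round drip dish fixed on the stand: 90 mm in diameter over its lip, 80 mm inside, lip 9 mm high, floor 3 mm thick. Origin at the centre of its underside; z up. Home of the blue bottle
- dish_grey: grey spare drip dish, fixed, same size as the others, origin at the centre of its underside; empty at the start. The five dishes and the brush tin share a grid of two rows of three, 110 mm apart, on a low black steel stand (360 x 250 mm, top 16 mm above the bench, rim 22 mm) whose place, direction and order vary
- tin_mid (a point): bystander: steel tin 71 mm in diameter and 78 mm high, standing loose on the stand among the dishes, with three brush handles sticking up to 127 mm above its underside; this point is on its axis, 39 mm above the underside

How it is judged:
At the end, for the whole second after the job is handed in: Each bottle stands upright (within 0.06 rad) and flat on the floor of the dish of its own colour, its axis within 13 mm of the dish's centre (the lip itself allows 12 mm), at rest and released; the grey dish is therefore empty, and the tin is within 20 mm of where it stood (horizontal distance between bottle_red_mid and dish_red below 0.013 m and z of bottle_red_mid in the frame of dish_red between 0.064 and 0.071 m and angle between each of bottle_red_mid, bottle_yellow_mid, bottle_green_mid, bottle_blue_mid's own z axis and vertical below 0.06 rad and linear speed of each of bottle_red, bottle_yellow, bottle_green, bottle_blue below 0.01 m/s and horizontal distance between bottle_yellow_mid and dish_yellow below 0.013 m and z of bottle_yellow_mid in the frame of dish_yellow between 0.064 and 0.071 m and horizontal distance between bottle_green_mid and dish_green below 0.013 m and z of bottle_green_mid in the frame of dish_green between 0.064 and 0.071 m and horizontal distance between bottle_blue_mid and dish_blue below 0.013 m and z of bottle_blue_mid in the frame of dish_blue between 0.064 and 0.071 m and distance of tin_mid from where it was at the start of the episode below 0.02 m); the robot touches nothing.
It fails at once if a bottle stood on the bare bench, or fell over (height (world z) of any of bottle_red_mid, bottle_yellow_mid, bottle_green_mid, bottle_blue_mid below 0.076 m or angle between any of bottle_red_mid, bottle_yellow_mid, bottle_green_mid, bottle_blue_mid's own z axis and vertical above 0.7 rad).
It fails at once if a bottle was dropped (fell free by more than about 15 mm) ((linear speed of bottle_red above 0.55 m/s and contact force between bottle_red and the fingers below 0.05 N) or (linear speed of bottle_yellow above 0.55 m/s and contact force between bottle_yellow and the fingers below 0.05 N) or (linear speed of bottle_green above 0.55 m/s and contact force between bottle_green and the fingers below 0.05 N) or (linear speed of bottle_blue above 0.55 m/s and contact force between bottle_blue and the fingers below 0.05 N)).
It fails at once if the brush tin was shifted by more than 20 mm or tipped (distance of tin_mid from where it was at the start of the episode above 0.02 m or angle between tin_mid's own z axis and vertical above 0.35 rad).
It also fails if it takes over 102 s, if anything falls off the work surface, if the arm or the gripper's body presses on something with over 40 N, if the wrist force passes 120 N, or if a joint passes its speed limit or range.

### The arm

A 7-joint arm with a two-finger parallel gripper is mounted at the origin on the work surface. World frame = base frame: x ahead of the robot, y to its left, z up, the work surface at z = 0. Lengths are in m, angles in rad, forces in N, time in s.
With the tool pointing down it reaches from about 0.35 to 0.9 m from the base axis. Payload 19.9 kg.
Tool frame: the origin (TCP) lies at the very end of the fingers, on their centre line; the grasp point (between the pads) lies 19 mm behind it (bot.grasp_offset is the z of the grasp point in the tool frame, in m); z points along the fingers, y is the direction in which the jaws open and shut (so a half turn about z gives the same grasp; the last joint's range is limited). The gripper opens to 85 mm and grips with 20 to 120 N. Pads are 22 mm wide; open, the fingers measure 114 mm over their backs; the gripper's body (76 mm by 85 mm) begins 54 mm behind the grasp point. The pads swing forward as they close: fully open they stand 13 mm farther back than shut.
Start: joints at [-1.252, 0.417, -0.01, 1.614, 0.005, 1.111, -0.053], TCP at [0.221, 0.585, 0.231] pointing down, gripper open.
Joint ranges: [-2.81, 2.81], [-0.39, 2.02], [-1.27, 1.25], [0.06, 2.57], [-1.19, 4.33], [0.19, 2], [-2.82, 2.82]. Speed limits (rad/s): [1.89, 1.89, 2.39, 2.39, 3.01, 3.01, 3.01].

### API

Orientations are given as a unit quaternion [w, x, y, z].
In Python, from rig import bot, get_image, camera_model gives the robot as it stands. The module is installed in compiled form; this text tells all that it offers.
- The arm moves only by the tool play_rows, never from a script. Its arguments are lists of equal length, an entry for each row: "slide": the shift along the tool's x, y, z in cm, a list of three; "delta_rot": the turn, a rotation vector about the tool's x, y, z in rad, a list of three; "hand": the opening, from 0 (shut) to 1 (fully open). A call has 1 to 20 rows; each row is the pose to reach, as a shift and turn from the pose commanded when the call began, along the tool's axes at that moment; what a row does not reach only later rows make up. A row lasts 1/10 s, in which the tool goes at most 50 mm and 8.59 degrees, less where a joint would pass 70% of its speed; a pose out of reach is approached as far as the arm can. A call with a gripper value outside its range is refused whole. The fingers move at their own pace and stop on an object; "grip_force" is the grip in N (left out, the last holds). Time passes only in rows, so rows that repeat a pose let the fingers close. It gives the time, the measured TCP pose, the force and the opening at its end, in the units of the state.
- bot.observe(): the state, without advancing time (a new reading comes with each control period).
- get_image(name): name is "scene" or "top" or "wrist"; returns (picture, depth): 400x640x3 uint8, red, green, blue; 400x640 float32, m along the optical axis (not along the pixel's ray), 0 where there is no reading.
- camera_model(name): a dict with "K" (3x3 intrinsics, pixels), "D" ([k1, k2, p1, p2, k3] as OpenCV has them; the pictures are not rectified), "camera_from_world" (4x4, takes a point from world to camera coordinates); the wrist camera has in their place "mount" (4x4, takes a point from camera to tool coordinates, whose origin is the TCP and whose axes are the flange's). Camera axes: x right, y down, z forward; pixel columns grow to the right and rows downward; lengths in m; the calibration is good to about 2 mm. A picture is of the moment at which its call begins: read the wrist's pose just before it. camera_model takes no time and is no camera call.
- bot.job_done(): hands the job in, once; it reports no verdict.
The state is a dict: "time": time; "joint_positions": joint angles; "qd": joint speeds; "joint_torque": joint torques, N m; "tool_pos": TCP position; "ee_rot": TCP orientation; "contact_force": force on the tool from outside, world axes, zero at the start; "ft_torque": the same for the moment, N m; "grip_width": opening from 0.0 (shut) to 1.0 (fully open).
Only numpy, scipy, OpenCV 4.12 (cv2) and the standard library are available. Lean on these libraries where they do the work, as an engineer would, in place of code of your own. Each camera call takes 0.05 s, during which the arm holds its last target. There are 200 camera calls.

## Working session

There is one attempt and no reset: what is moved stays moved. The work goes in short steps, Python scripts to look and compute and a tool call to move; the robot and the scene stay as the last step left them, time stands still between calls to the robot, and variables do not carry over. Pictures are saved under pics/ and viewed, about 12 in all and at most 16, crops included, and the job is handed in when it is done.

Besides the shell and the picture viewer there is one more tool, called after "Request:" by a JSON object that holds its "name" and its "arguments". play_rows: Moves the arm, as the interface text tells. Its arguments: {"type":"object","properties":{"slide":{"type":"array"},"delta_rot":{"type":"array"},"hand":{"type":"array"},"grip_force":{"type":"number"}},"required":["slide","delta_rot","hand"]}

```bash
mkdir -p pics
python3 - <<'E'
from rig import bot,get_image,camera_model
import cv2,numpy as np
s=bot.observe();print(s)
for n in ["top","scene"]:
    im,d=get_image(n);cv2.imwrite(f"pics/{n}0.png",im[:,:,::-1]);np.savez(f"{n}0.npz",im=im,d=d)
    m=camera_model(n);print(n,{k:np.round(v,4).tolist() for k,v in m.items()})
print(camera_model("wrist"),bot.grasp_offset)
E
```

```text
{'time': 0.0, 'joint_positions': array([-1.25150704,  0.41795445, -0.01030429,  1.61412888,  0.00470861,
        1.11066861, -0.05302506]), 'qd': array([-1.22134662e-04,  1.03236014e-03,  2.27256730e-04, -8.98345953e-04,
        6.11410740e-04, -2.35387006e-03, -9.66737362e-05]), 'joint_torque': array([-9.49596615e-04, -8.64458299e+01,  6.78624138e-01, -4.34885252e+01,
        1.89905672e-02,  7.48709310e-03,  2.41383532e-05]), 'tool_pos': array([0.22053202, 0.58446361, 0.23069148]), 'ee_rot': array([-5.51683842e-05,  1.79423701e-01,  9.83771728e-01, -5.65194173e-04]), 'contact_force': array([0.28100475, 0.17650802, 0.28484017]), 'ft_torque': array([ 0.04613612, -0.03405767, -0.02804328]), 'grip_width': 1.0007546866736268}
top {'K': [[385.0872, 0.0, 316.0231], [0.0, 385.0872, 200.3811], [0.0, 0.0, 1.0]], 'D': [-0.0694, 0.0, 0.0, 0.0, 0.0], 'camera_from_world': [[-0.0112, -0.9999, 0.0029, 0.0288], [-0.9972, 0.0109, -0.0745, 0.5691], [0.0745, -0.0037, -0.9972, 0.681], [0.0, 0.0, 0.0, 1.0]]}
scene {'K': [[393.9501, 0.0, 324.9744], [0.0, 393.9501, 198.0547], [0.0, 0.0, 1.0]], 'D': [-0.0346, 0.0, 0.0, 0.0, 0.0], 'camera_from_world': [[0.1892, 0.9819, -0.013, -0.1383], [0.7274, -0.149, -0.6698, -0.3438], [-0.6596, 0.1173, -0.7424, 1.1581], [0.0, 0.0, 0.0, 1.0]]}
{'K': array([[350.48799716,   0.        , 322.08113558],
       [  0.        , 350.48799716, 197.99224732],
       [  0.        ,   0.        ,   1.        ]]), 'D': array([-0.06686547,  0.        ,  0.        ,  0.        ,  0.        ]), 'mount': array([[ 2.78329081e-04, -9.47968240e-01, -3.18364787e-01,
         8.15857755e-02],
       [ 9.99999958e-01,  2.87761885e-04,  1.74012372e-05,
         7.15674247e-04],
       [ 7.51174312e-05, -3.18364779e-01,  9.47968281e-01,
        -1.41492843e-01],
       [ 0.00000000e+00,  0.00000000e+00,  0.00000000e+00,
         1.00000000e+00]])} -0.0187
```

View pics/top0.png

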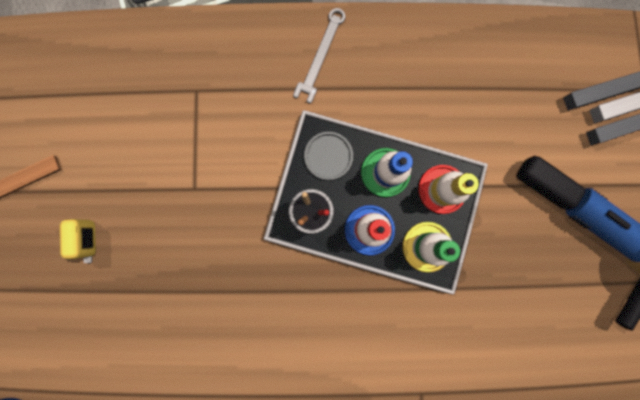

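View pics/scene0.png

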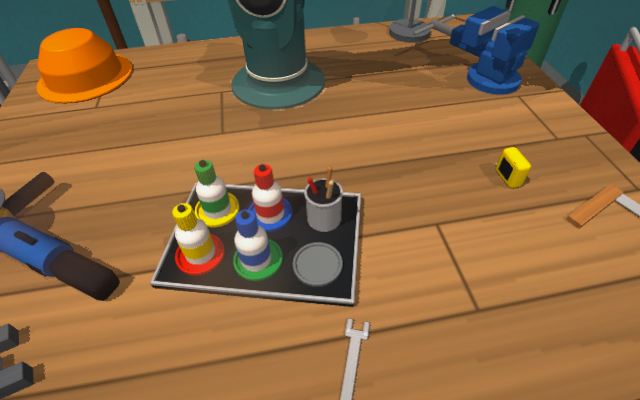

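The top view shows the grey dish at (328,156) and the tin at (311,212). The bottles stand blue in green (386,172), yellow in red (443,190), red in blue (370,230) and green in yellow (428,246). Next I'll measure all of these.

```bash
cat > h.py <<'E'
import numpy as np,cv2
from rig import camera_model
def cast(n,uv,z,T=None):
    m=camera_model(n);uv=np.array(uv,float).reshape(-1,1,2)
    p=cv2.undistortPoints(uv,m["K"],m["D"]).reshape(-1,2)
    r=np.c_[p,np.ones(len(p))]
    W=np.linalg.inv(m["camera_from_world"]) if T is None else T
    d=r@W[:3,:3].T;o=W[:3,3]
    return o+d*((z-o[2])/d[:,2])[:,None]
HUE={'red':((0,6),(174,180)),'yellow':((24,35),),'green':((50,85),),'blue':((105,125),)}
def mask(im,c):
    h=cv2.cvtColor(im,cv2.COLOR_RGB2HSV)
    m=np.zeros(im.shape[:2],np.uint8)
    for a,b in HUE[c]: m|=cv2.inRange(h,(a,140,60),(b,255,255))
    return m
E
python3 - <<'E'
from h import *
for n,roi in (("top",(100,300,255,495)),("scene",(150,305,145,365))):
    f=np.load(n+"0.npz");im=f["im"]
    R=np.zeros(im.shape[:2],np.uint8);R[roi[0]:roi[1],roi[2]:roi[3]]=1
    print(n)
    for c in HUE:
        cs,_=cv2.findContours(mask(im,c)*R,cv2.RETR_EXTERNAL,cv2.CHAIN_APPROX_NONE)
        for k in cs:
            a=cv2.contourArea(k)
            if a<60: continue
            hull=cv2.convexHull(k)
            for z,nm in((.025,'lip'),(.141,'captop')):
                w=cast(n,k,z)[:,:2].astype(np.float32); (x,y),r=cv2.minEnclosingCircle(w)
                print(c,nm,int(a),k.reshape(-1,2).mean(0).round(),round(x,4),round(y,4),'r',round(r,4))
    g=cv2.cvtColor(im,cv2.COLOR_RGB2HSV)
    if n=="top":
        # black stand interior + everything inside
        wood=cv2.inRange(g,(5,60,50),(23,255,255))
        m=(1-(wood>0).astype(np.uint8))*R
        m=cv2.morphologyEx(m,cv2.MORPH_OPEN,np.ones((5,5)))
        cs,_=cv2.findContours(m,cv2.RETR_EXTERNAL,cv2.CHAIN_APPROX_NONE);k=max(cs,key=cv2.contourArea)
        w=cast(n,k,.022)[:,:2].astype(np.float32);print("stand",cv2.minAreaRect(w*1000),cv2.boxPoints(cv2.minAreaRect(w)).round(4).tolist())
        gr=cv2.inRange(g,(0,0,70),(180,60,140));gr[:,:302]=0;gr[:,356:]=0;gr[:128]=0;gr[185:]=0
        cs,_=cv2.findContours(gr,cv2.RETR_EXTERNAL,cv2.CHAIN_APPROX_NONE);k=max(cs,key=cv2.contourArea)
        w=cast(n,k,.025)[:,:2].astype(np.float32);print("grey",cv2.minEnclosingCircle(w),cv2.fitEllipse(w))
E
```

```text
top
red lip 309 [378. 229.] 0.5151 -0.0898 r 0.0197
red captop 309 [378. 229.] 0.5154 -0.0707 r 0.0164
red lip 710 [438. 190.] 0.588 -0.2092 r 0.0459
red captop 710 [438. 190.] 0.5762 -0.1702 r 0.0383
yellow lip 79 [426. 268.] 0.4454 -0.1728 r 0.015
yellow captop 79 [426. 268.] 0.4574 -0.1399 r 0.0125
yellow lip 153 [422. 229.] 0.5049 -0.1727 r 0.0378
yellow captop 153 [422. 229.] 0.507 -0.1398 r 0.0315
green lip 131 [370. 179.] 0.6063 -0.079 r 0.0287
green captop 131 [370. 179.] 0.5914 -0.0617 r 0.024
blue lip 1877 [369. 230.] 0.5147 -0.0729 r 0.0455
blue captop 1877 [369. 230.] 0.5151 -0.0566 r 0.0379
blue lip 316 [400. 162.] 0.6372 -0.1332 r 0.0215
blue captop 316 [400. 162.] 0.6172 -0.1068 r 0.018
stand ((566.8756103515625, -89.1817626953125), (361.28680419921875, 250.9589080810547), 73.09391784667969) [[0.39430001378059387, -0.22550000250339508], [0.6344000101089478, -0.2985000014305115], [0.7394999861717224, 0.047200001776218414], [0.49939998984336853, 0.1200999990105629]]
grey ((0.6523193717002869, -0.001325664110481739), 0.04636789858341217) ((0.6524290442466736, -0.001335761
[... 484 characters left out ...]
 [194. 251.] 0.5835 -0.2231 r 0.0237
yellow captop 157 [194. 251.] 0.6714 -0.1901 r 0.0192
yellow lip 796 [206. 213.] 0.4899 -0.2012 r 0.0665
yellow captop 796 [206. 213.] 0.5958 -0.1723 r 0.0537
green lip 272 [256. 270.] 0.6299 -0.1044 r 0.0426
green captop 272 [256. 270.] 0.7088 -0.0942 r 0.0344
green lip 89 [208. 206.] 0.4776 -0.1963 r 0.0221
green captop 89 [208. 206.] 0.5858 -0.1684 r 0.0178
green lip 76 [203. 166.] 0.3558 -0.206 r 0.0217
green captop 76 [203. 166.] 0.4875 -0.1762 r 0.0175
blue lip 159 [246. 215.] 0.513 -0.1194 r 0.0289
blue captop 159 [246. 215.] 0.6145 -0.1063 r 0.0234
blue lip 255 [277. 218.] 0.5268 -0.0612 r 0.0426
blue captop 255 [277. 218.] 0.6256 -0.0593 r 0.0345
```

Run:
```python
from h import *
f=np.load("top0.npz");im=f["im"];d=f["d"]
h=cv2.cvtColor(im,cv2.COLOR_RGB2HSV)
for c,(u,v),(a,b) in (('yellow',(466,184),(20,38)),('green',(448,250),(45,90)),('red',(376,230),None),('blue',(401,162),(100,130))):
    m=cv2.inRange(h,(a,100,30),(b,255,255)) if c!='red' else mask(im,'red')
    # height gate via depth: cap zone
    z=np.zeros_like(d);M=camera_model("top");W=np.linalg.inv(M["camera_from_world"])
    vv,uu=np.mgrid[:400,:640];p=np.stack([(uu-316.02)/385.09*d,(vv-200.38)/385.09*d,d],-1)
    z=(p@W[:3,:3].T+W[:3,3])[...,2]
    R=np.zeros_like(m);cv2.circle(R,(u,v),22,255,-1)
    top=((z>.133)&(z<.16)&(R>0)).astype(np.uint8)
    n,l,st,ce=cv2.connectedComponentsWithStats(top)
    k=1+np.argmax(st[1:,4]) if n>1 else 0
    cs,_=cv2.findContours((l==k).astype(np.uint8),cv2.RETR_EXTERNAL,cv2.CHAIN_APPROX_NONE)
    w=cast("top",cs[0],.141)[:,:2].astype(np.float32)
    print(c,st[k],'ztop',np.percentile(z[l==k],[5,50,95]).round(4),'circ',cv2.minEnclosingCircle(w))
    bl=((h[...,2]<60)&(R>0)).astype(np.uint8)
    vs,us=np.nonzero(bl&top)
    if len(us): print('  stopper',cast("top",[[us.mean(),vs.mean()]],.148).round(4),len(us))
```

```text
yellow [456 173  22  22 363] ztop [0.136  0.1405 0.1484] circ ((0.5844053626060486, -0.20857033133506775), 0.017587920650839806)
  stopper [[ 0.5828 -0.2064  0.148 ]] 7
green [438 241  22  21 364] ztop [0.1367 0.1407 0.1488] circ ((0.48239949345588684, -0.17628811299800873), 0.016953403130173683)
  stopper [[ 0.4815 -0.1758  0.148 ]] 25Traceback (most recent call last):
  File "<stdin>", line 4, in <module>
TypeError: cannot unpack non-iterable NoneType object
```

Run:
```python
import numpy as np
from scipy.spatial.transform import Rotation as R
from rig import bot
s=bot.observe();q=s["ee_rot"];r=R.from_quat(np.r_[q[1:],q[0]]);print(r.as_matrix().round(3))
u=np.array([.2909,.9567]);x=r.as_matrix()[:2,0];y=r.as_matrix()[:2,1]
print("ang tool y",np.degrees(np.arctan2(y[1],y[0])),"u",np.degrees(np.arctan2(u[1],u[0])))
```

```text
[[-0.936  0.353 -0.   ]
 [ 0.353  0.936 -0.001]
 [-0.    -0.001 -1.   ]]
ang tool y 69.32500582542293 u 73.08726347139752
```

Request:
{"name": "play_rows", "arguments": {"slide": [[-61.5,-50.7,0],[-61.5,-50.7,0],[-61.5,-50.7,0],[-61.5,-50.7,0],[-61.5,-50.7,0],[-61.5,-50.7,0],[-61.5,-50.7,0],[-61.5,-50.7,0],[-61.5,-50.7,0],[-61.5,-50.7,0],[-61.5,-50.7,0],[-61.5,-50.7,0],[-61.5,-50.7,0],[-61.5,-50.7,0],[-61.5,-50.7,0],[-61.5,-50.7,0],[-61.5,-50.7,0],[-61.5,-50.7,0],[-61.5,-50.7,0],[-61.5,-50.7,0]], "delta_rot": [[0,0,-0.066],[0,0,-0.066],[0,0,-0.066],[0,0,-0.066],[0,0,-0.066],[0,0,-0.066],[0,0,-0.066],[0,0,-0.066],[0,0,-0.066],[0,0,-0.066],[0,0,-0.066],[0,0,-0.066],[0,0,-0.066],[0,0,-0.066],[0,0,-0.066],[0,0,-0.066],[0,0,-0.066],[0,0,-0.066],[0,0,-0.066],[0,0,-0.066]], "hand": [0.65,0.65,0.65,0.65,0.65,0.65,0.65,0.65,0.65,0.65,0.65,0.65,0.65,0.65,0.65,0.65,0.65,0.65,0.65,0.65], "grip_force": 40}}

```text
time: 2.1
tool_pos: [0.6169, -0.1053, 0.2314]
ee_rot: [-0.0, 0.146, 0.989, 0.0]
contact_force: [-0.7, 0.1, -0.2]
grip_width: 0.649
```

```bash
cat > g.py <<'E'
from h import *
from scipy.spatial.transform import Rotation as R
from rig import bot,get_image
C=np.array([.5672,-.0893]);u=np.array([.2909,.9567]);v=np.array([.9567,-.2909])
D={k:C+.11*i*u+.055*j*v for k,(i,j) in dict(grey=(1,1),green=(0,1),red=(-1,1),blue=(0,-1),yellow=(-1,-1),tin=(1,-1)).items()}
def pose():
    s=bot.observe();q=s["ee_rot"];T=np.eye(4);T[:3,:3]=R.from_quat(np.r_[q[1:],q[0]]).as_matrix();T[:3,3]=s["tool_pos"];return T,s
def to(T,p): return (100*T[:3,:3].T@(np.array(p)-T[:3,3])).round(2)
E
python3 - <<'E'
from g import *
T,s=pose();print(s["time"],T.round(4),s["grip_width"],s["joint_positions"].round(2))
for k in D: print(k,D[k].round(4))
im,d=get_image("wrist");cv2.imwrite("pics/w1.png",im[:,:,::-1])
W=T@camera_model("wrist")["mount"]
vv,uu=np.mgrid[:400,:640]
K=camera_model("wrist")["K"]
p=cv2.undistortPoints(np.stack([uu,vv],-1).reshape(-1,1,2).astype(float),K,camera_model("wrist")["D"]).reshape(400,640,2)
P=np.concatenate([p*d[...,None],d[...,None]],-1)@W[:3,:3].T+W[:3,3]
np.save("P1.npy",P);
top=((P[...,2]>.137)&(P[...,2]<.152)&(d>0)).astype(np.uint8)
n,l,st,ce=cv2.connectedComponentsWithStats(top)
for k in range(1,n):
    if st[k,4]<100: continue
    q=P[l==k];c,r=cv2.minEnclosingCircle(q[:,:2].astype(np.float32));print(st[k],np.round(c,4),round(r,4),im[l==k].mean(0).round())
E
```

```text
2.1 [[-9.574e-01  2.888e-01  0.000e+00  6.169e-01]
 [ 2.888e-01  9.574e-01  5.000e-04 -1.053e-01]
 [ 1.000e-04  5.000e-04 -1.000e+00  2.314e-01]
 [ 0.000e+00  0.000e+00  0.000e+00  1.000e+00]] 0.648578578507917 [-0.17  0.44  0.4   1.62 -0.19  1.12  1.55]
grey [ 6.518e-01 -1.000e-04]
green [ 0.6198 -0.1053]
red [ 0.5878 -0.2105]
blue [ 0.5146 -0.0733]
yellow [ 0.4826 -0.1785]
tin [0.5466 0.0319]
[ 127   13   51   53 2050] [ 0.4827 -0.1765] 0.0163 [ 76. 160.  90.]
[ 301   13   52   54 2122] [ 0.5162 -0.0711] 0.0163 [218.  79.  75.]
[512  68  14  15 152] [0.5745 0.0418] 0.0011 [144. 113.  81.]
[ 148  180   45   42 1417] [ 0.5849 -0.2087] 0.0161 [213. 208. 102.]
[ 298  184   45   43 1467] [ 0.6193 -0.1068] 0.0162 [ 83. 118. 190.]
```

View pics/w1.png

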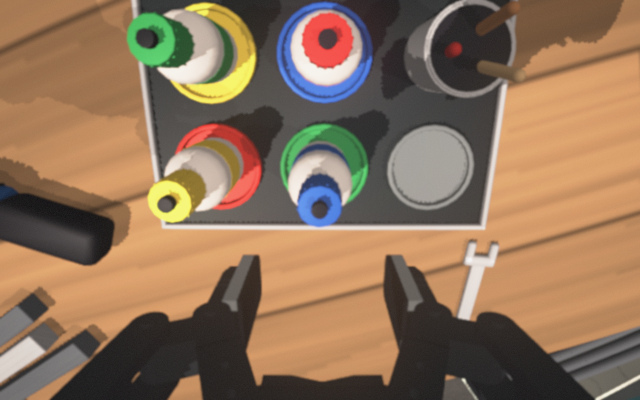

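The wrist view shows the blue cap at (320,208), clear of the fingers. All four caps fit circles of 16 mm radius, which matches the given size. I'll park blue in the grey dish, and I'm descending on it now.

Request:
{"name": "play_rows", "arguments": {"slide": [[-0.3,-0.1,2],[-0.3,-0.1,5],[-0.3,-0.1,8],[-0.3,-0.1,10.5],[-0.3,-0.1,12],[-0.3,-0.1,12.5],[-0.3,-0.1,12.5],[-0.3,-0.1,12.5],[-0.3,-0.1,12.5],[-0.3,-0.1,12.5],[-0.3,-0.1,12.5],[-0.3,-0.1,12.5],[-0.3,-0.1,12.5],[-0.3,-0.1,12.5]], "delta_rot": [[0,0,0],[0,0,0],[0,0,0],[0,0,0],[0,0,0],[0,0,0],[0,0,0],[0,0,0],[0,0,0],[0,0,0],[0,0,0],[0,0,0],[0,0,0],[0,0,0]], "hand": [0.65,0.65,0.65,0.65,0.65,0.65,0.65,0,0,0,0,0,0,0], "grip_force": 40}}

```text
time: 3.55
tool_pos: [0.6204, -0.1086, 0.1077]
ee_rot: [0.001, 0.147, 0.989, 0.0]
contact_force: [-0.3, 0.9, 7.6]
grip_width: 0.365
```

Request:
{"name": "play_rows", "arguments": {"slide": [[0,0,-1],[0,0,-3],[0,0,-6],[0,0,-9.5],[0,0,-13],[0,0,-15],[-0.1,1,-15.5],[-0.1,3.5,-15.5],[-0.1,7,-15.5],[-0.1,10,-15.5],[-0.1,11.1,-15],[-0.1,11.1,-14],[-0.1,11.1,-11],[-0.1,11.1,-8],[-0.1,11.1,-5],[-0.1,11.1,-3],[-0.1,11.1,-1.5],[-0.1,11.1,-0.7],[-0.1,11.1,-0.2],[-0.1,11.1,-0.1]], "delta_rot": [[0,0,0],[0,0,0],[0,0,0],[0,0,0],[0,0,0],[0,0,0],[0,0,0],[0,0,0],[0,0,0],[0,0,0],[0,0,0],[0,0,0],[0,0,0],[0,0,0],[0,0,0],[0,0,0],[0,0,0],[0,0,0],[0,0,0],[0,0,0]], "hand": [0,0,0,0,0,0,0,0,0,0,0,0,0,0,0,0,0,0,0,0]}}

```text
time: 5.55
tool_pos: [0.6533, -0.003, 0.1078]
ee_rot: [0.001, 0.147, 0.989, -0.0]
contact_force: [-0.3, -0.2, -1.9]
grip_width: 0.361
```

Run:
```python
from g import *
T,s=pose();print(T[:3,3].round(4),T[:3,2].round(4),s["contact_force"].round(1),s["grip_width"].round(3))
im,d=get_image("scene");cv2.imwrite("pics/s2.png",cv2.resize(im[130:320,130:390,::-1],None,fx=2.5,fy=2.5))
```

```text
Traceback (most recent call last):
AttributeError: 'float' object has no attribute 'round'
```

Request:
{"name": "play_rows", "arguments": {"slide": [[0,0.1,0.1],[0,0.1,0.2],[0,0.1,0.2],[0,0.1,0.2],[0,0.1,0.2],[0,0.1,0.2],[0,0.1,0.2],[0,0.1,-1.0],[0,0.1,-3.5],[0,0.1,-7],[0,0.1,-10.5],[0,0.1,-12.5],[0,0.1,-12.5],[0,0.1,-12.5]], "delta_rot": [[0,0,0],[0,0,0],[0,0,0],[0,0,0],[0,0,0],[0,0,0],[0,0,0],[0,0,0],[0,0,0],[0,0,0],[0,0,0],[0,0,0],[0,0,0],[0,0,0]], "hand": [0,0,0,0.65,0.65,0.65,0.65,0.65,0.65,0.65,0.65,0.65,0.65,0.65]}}

```text
time: 6.95
tool_pos: [0.6532, -0.0016, 0.233]
ee_rot: [0.0, 0.147, 0.989, 0.0]
contact_force: [0.3, -1.2, -0.5]
grip_width: 0.649
```

```bash
cat > look.py <<'E'
from g import *
import sys
name=sys.argv[1]
T,s=pose();print("t",round(s["time"],2),T[:3,3].round(4),s["contact_force"].round(1),round(s["grip_width"],3))
im,d=get_image("wrist");cv2.imwrite(f"pics/{name}.png",im[:,:,::-1])
m=camera_model("wrist");W=T@m["mount"]
vv,uu=np.mgrid[:400,:640]
p=cv2.undistortPoints(np.stack([uu,vv],-1).reshape(-1,1,2).astype(float),m["K"],m["D"]).reshape(400,640,2)
P=np.concatenate([p*d[...,None],d[...,None]],-1)@W[:3,:3].T+W[:3,3]
top=((P[...,2]>.137)&(P[...,2]<.152)&(d>0)).astype(np.uint8)
n,l,st,ce=cv2.connectedComponentsWithStats(top)
for k in range(1,n):
    if st[k,4]<400: continue
    q=P[l==k];c,r=cv2.minEnclosingCircle(q[:,:2].astype(np.float32))
    near=min(D,key=lambda a:np.hypot(*(D[a]-c)))
    print("cap",np.round(c,4),round(r,4),"rgb",im[l==k].mean(0).round(),near,"off mm",(1e3*(c-D[near])).round(1),"to cm",to(T,[*c,.108]))
# lips: height band around .025 near each dish
for k in D:
    rr=np.hypot(P[...,0]-D[k][0],P[...,1]-D[k][1]);b=(abs(P[...,2]-.0245)<.003)&(abs(rr-.0425)<.006)&(d>0)
    q=P[b][:,:2]
    if len(q)>150:
        A=np.c_[2*q,np.ones(len(q))];x=np.linalg.lstsq(A,(q**2).sum(1),rcond=None)[0]
        print("lip",k,len(q),x[:2].round(4),"R",np.sqrt(x[2]+x[:2]@x[:2]).round(4),"off",(1e3*(x[:2]-D[k])).round(1))
E
python3 look.py w2
```

```text
t 6.95 [ 0.6532 -0.0016  0.233 ] [ 0.3 -1.2 -0.5] 0.649
cap [ 0.5162 -0.0705] 0.0162 rgb [202.  67.  60.] blue off mm [1.6 2.8] to cm [ 11.11 -10.58  12.49]
cap [ 0.4836 -0.1747] 0.016 rgb [ 56. 130.  70.] yellow off mm [1.  3.9] to cm [ 11.21 -21.49  12.48]
cap [ 0.5848 -0.2088] 0.0167 rgb [193. 184.  80.] red off mm [-3.   1.7] to cm [  0.53 -21.82  12.49]
cap [ 0.6535 -0.0012] 0.0161 rgb [ 81. 116. 188.] grey off mm [ 1.7 -1.1] to cm [-1.00e-02  5.00e-02  1.25e+01]
lip grey 906 [0.6532 0.0014] R 0.0422 off [1.4 1.5]
lip green 1239 [ 0.6206 -0.1034] R 0.0423 off [0.8 1.9]
lip red 854 [ 0.5888 -0.208 ] R 0.0421 off [1.  2.5]
lip blue 1075 [ 0.5162 -0.0714] R 0.0422 off [1.7 1.9]
lip yellow 928 [ 0.4841 -0.1764] R 0.0422 off [1.5 2.2]
```

View pics/w2.png

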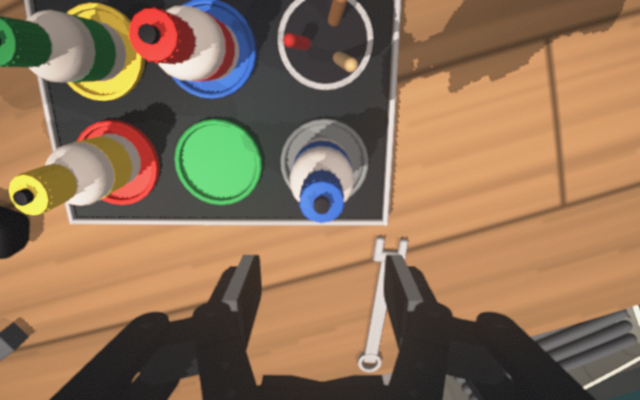

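Blue stands in the grey dish (cap at (321,200)) and the green dish at (218,160) is empty. Shifting my grid by (+1.3, +2.0) mm makes it agree with the wrist lip fits. Next is the green bottle.

Request:
{"name": "play_rows", "arguments": {"slide": [[11.2,-21.5,0],[11.2,-21.5,0],[11.2,-21.5,0],[11.2,-21.5,0],[11.2,-21.5,0],[11.2,-21.5,0],[11.2,-21.5,2],[11.2,-21.5,5],[11.2,-21.5,8],[11.2,-21.5,10.5],[11.2,-21.5,12],[11.2,-21.5,12.2],[11.2,-21.5,12.2],[11.2,-21.5,12.2],[11.2,-21.5,12.2],[11.2,-21.5,12.2],[11.2,-21.5,12.2],[11.2,-21.5,12.2],[11.2,-21.5,12.2]], "delta_rot": [[0,0,0],[0,0,0],[0,0,0],[0,0,0],[0,0,0],[0,0,0],[0,0,0],[0,0,0],[0,0,0],[0,0,0],[0,0,0],[0,0,0],[0,0,0],[0,0,0],[0,0,0],[0,0,0],[0,0,0],[0,0,0],[0,0,0]], "hand": [0.65,0.65,0.65,0.65,0.65,0.65,0.65,0.65,0.65,0.65,0.65,0.65,0,0,0,0,0,0,0]}}

```text
time: 8.9
tool_pos: [0.4839, -0.175, 0.1108]
ee_rot: [0.0, 0.147, 0.989, -0.0]
contact_force: [-0.8, 0.4, 6.3]
grip_width: 0.364
```

```bash
sed -i 's/C=np.array(\[.5672,-.0893\])/C=np.array([.5685,-.0873])/' g.py; python3 -c "
from g import *
T,s=pose();print(T[:3,3].round(4),s['contact_force'].round(1),s['grip_width'])
g=D['green'];print(g,to(T,[*g,T[2,3]]))"
```

```text
[ 0.4839 -0.175   0.1108] [-0.8  0.4  6.3] 0.3639785467727931
[ 0.6211185 -0.1032995] [-1.105e+01  1.085e+01  1.000e-02]
```

Request:
{"name": "play_rows", "arguments": {"slide": [[0,0,-1],[0,0,-3],[0,0,-6],[0,0,-9.5],[0,0,-13],[0,0,-15],[-1,1,-15.5],[-3,3,-15.5],[-5.5,5.5,-15.5],[-8.5,8.3,-15.5],[-10.5,10.3,-15.5],[-11.1,10.9,-15],[-11.1,10.9,-13],[-11.1,10.9,-10],[-11.1,10.9,-7],[-11.1,10.9,-4],[-11.1,10.9,-2],[-11.1,10.9,-1],[-11.1,10.9,-0.4],[-11.1,10.9,-0.1]], "delta_rot": [[0,0,0],[0,0,0],[0,0,0],[0,0,0],[0,0,0],[0,0,0],[0,0,0],[0,0,0],[0,0,0],[0,0,0],[0,0,0],[0,0,0],[0,0,0],[0,0,0],[0,0,0],[0,0,0],[0,0,0],[0,0,0],[0,0,0],[0,0,0]], "hand": [0,0,0,0,0,0,0,0,0,0,0,0,0,0,0,0,0,0,0,0]}}

```text
time: 10.9
tool_pos: [0.6215, -0.1028, 0.1113]
ee_rot: [0.0, 0.147, 0.989, -0.0]
contact_force: [-0.3, 0.7, -2.3]
grip_width: 0.365
```

Request:
{"name": "play_rows", "arguments": {"slide": [[0,0,0.1],[0,0,0.1],[0,0,0.1]], "delta_rot": [[0,0,0],[0,0,0],[0,0,0]], "hand": [0,0,0]}}

```text
time: 11.2
tool_pos: [0.6217, -0.1028, 0.111]
ee_rot: [0.0, 0.147, 0.989, 0.0]
contact_force: [-0.2, -0.6, -1.0]
grip_width: 0.363
```

Nearly all the weight is off the gripper, so I'll go down 1 mm more, release and rise.

Request:
{"name": "play_rows", "arguments": {"slide": [[0,0,0.1],[0,0,0.1],[0,0,0.1],[0,0,0.1],[0,0,0.1],[0,0,0.1],[0,0,-1.0],[0,0,-3.5],[0,0,-7],[0,0,-10.5],[0,0,-12.3],[0,0,-12.3],[0,0,-12.3]], "delta_rot": [[0,0,0],[0,0,0],[0,0,0],[0,0,0],[0,0,0],[0,0,0],[0,0,0],[0,0,0],[0,0,0],[0,0,0],[0,0,0],[0,0,0],[0,0,0]], "hand": [0,0,0.65,0.65,0.65,0.65,0.65,0.65,0.65,0.65,0.65,0.65,0.65]}}

```text
time: 12.5
tool_pos: [0.6213, -0.1028, 0.2338]
ee_rot: [0.0, 0.147, 0.989, 0.0]
contact_force: [-0.1, 0.4, -0.7]
grip_width: 0.654
```

```bash
python3 look.py w3
```

```text
t 12.5 [ 0.6213 -0.1028  0.2338] [-0.1  0.4 -0.7] 0.654
cap [ 0.5162 -0.0711] 0.016 rgb [217.  79.  74.] blue off mm [0.3 0.2] to cm [10.99 -0.02 12.57]
cap [ 0.585  -0.2087] 0.016 rgb [212. 206. 101.] red off mm [-4.1 -0.1] to cm [  0.4  -11.19  12.57]
cap [ 0.6198 -0.1031] 0.0162 rgb [ 88. 169.  98.] green off mm [-1.3  0.2] to cm [ 0.14 -0.07 12.58]
cap [ 0.6536 -0.0026] 0.0164 rgb [ 80. 110. 183.] grey off mm [ 0.5 -4.5] to cm [-0.17 10.52 12.58]
lip grey 906 [0.6525 0.0008] R 0.0424 off [-0.6 -1.1]
lip green 919 [ 0.6209 -0.1036] R 0.0422 off [-0.2 -0.3]
lip red 882 [ 0.5885 -0.2085] R 0.0423 off [-0.6  0.1]
lip blue 1558 [ 0.5157 -0.072 ] R 0.0421 off [-0.1 -0.7]
lip yellow 1554 [ 0.4839 -0.1766] R 0.0422 off [ 0.1 -0.1]
```

Green is home, 1.3 mm off centre. Yellow bottle next, from the red dish to the yellow one.

Request:
{"name": "play_rows", "arguments": {"slide": [[0.4,-11.2,0],[0.4,-11.2,0],[0.4,-11.2,0],[0.4,-11.2,0],[0.4,-11.2,2],[0.4,-11.2,5],[0.4,-11.2,8],[0.4,-11.2,10.5],[0.4,-11.2,12],[0.4,-11.2,12.3],[0.4,-11.2,12.3],[0.4,-11.2,12.3],[0.4,-11.2,12.3],[0.4,-11.2,12.3],[0.4,-11.2,12.3],[0.4,-11.2,12.3],[0.4,-11.2,12.3]], "delta_rot": [[0,0,0],[0,0,0],[0,0,0],[0,0,0],[0,0,0],[0,0,0],[0,0,0],[0,0,0],[0,0,0],[0,0,0],[0,0,0],[0,0,0],[0,0,0],[0,0,0],[0,0,0],[0,0,0],[0,0,0]], "hand": [0.65,0.65,0.65,0.65,0.65,0.65,0.65,0.65,0.65,0.65,0,0,0,0,0,0,0]}}

```text
time: 14.25
tool_pos: [0.5856, -0.2091, 0.1114]
ee_rot: [0.001, 0.147, 0.989, -0.0]
contact_force: [-0.7, 0.4, 7.2]
grip_width: 0.364
```

```bash
python3 -c "
from g import *
T,s=pose();print(T[:3,3].round(4),s['contact_force'].round(1),s['grip_width'])
g=D['yellow'];print(g,to(T,[*g,T[2,3]]))"
```

```text
[ 0.5856 -0.2091  0.1114] [-0.7  0.4  7.2] 0.36370970649281037
[ 0.4838825 -0.1765375] [10.68  0.16 -0.02]
```

Request:
{"name": "play_rows", "arguments": {"slide": [[0,0,-1],[0,0,-3],[0,0,-6],[0,0,-9.5],[0,0,-13],[0,0,-15],[1,0.1,-15.5],[3.5,0.1,-15.5],[7,0.1,-15.5],[9.7,0.1,-15.5],[10.7,0.1,-15],[10.7,0.1,-14],[10.7,0.1,-11],[10.7,0.1,-8],[10.7,0.1,-5],[10.7,0.1,-2.5],[10.7,0.1,-1],[10.7,0.1,-0.4],[10.7,0.1,-0.1],[10.7,0.1,0]], "delta_rot": [[0,0,0],[0,0,0],[0,0,0],[0,0,0],[0,0,0],[0,0,0],[0,0,0],[0,0,0],[0,0,0],[0,0,0],[0,0,0],[0,0,0],[0,0,0],[0,0,0],[0,0,0],[0,0,0],[0,0,0],[0,0,0],[0,0,0],[0,0,0]], "hand": [0,0,0,0,0,0,0,0,0,0,0,0,0,0,0,0,0,0,0,0]}}

```text
time: 16.25
tool_pos: [0.4836, -0.1777, 0.1112]
ee_rot: [0.001, 0.147, 0.989, -0.0]
contact_force: [-8.7, 0.2, 31.8]
grip_width: 0.364
```

Request:
{"name": "play_rows", "arguments": {"slide": [[0,0,0.1],[0,0,0.1],[0,0,0.1]], "delta_rot": [[0,0,0],[0,0,0],[0,0,0]], "hand": [0,0,0]}}

```text
time: 16.55
tool_pos: [0.4841, -0.1779, 0.111]
ee_rot: [0.001, 0.147, 0.989, -0.0]
contact_force: [-7.1, -1.0, 24.7]
grip_width: 0.361
```

Request:
{"name": "play_rows", "arguments": {"slide": [[0,0,-0.1],[0,0,-0.1],[0,0,-0.1],[0,0,-0.1],[0,0,-0.1],[0,0,-0.1],[0,0,-1.0],[0,0,-3.5],[0,0,-7],[0,0,-10.5],[0,0,-12.3],[0,0,-12.3],[0,0,-12.3]], "delta_rot": [[0,0,0],[0,0,0],[0,0,0],[0,0,0],[0,0,0],[0,0,0],[0,0,0],[0,0,0],[0,0,0],[0,0,0],[0,0,0],[0,0,0],[0,0,0]], "hand": [0,0,0.65,0.65,0.65,0.65,0.65,0.65,0.65,0.65,0.65,0.65,0.65]}}

```text
time: 17.85
tool_pos: [0.4829, -0.1767, 0.2327]
ee_rot: [0.0, 0.147, 0.989, 0.0]
contact_force: [-0.4, 0.1, -0.4]
grip_width: 0.651
```

```bash
python3 look.py w4
```

```text
t 17.85 [ 0.4829 -0.1767  0.2327] [-0.4  0.1 -0.4] 0.651
cap [ 0.4812 -0.1752] 0.016 rgb [224. 217. 106.] yellow off mm [-2.7  1.3] to cm [ 0.22  0.08 12.47]
cap [ 0.5158 -0.0712] 0.0163 rgb [215.  82.  76.] blue off mm [-0.1  0.1] to cm [-0.08 11.04 12.47]
cap [ 0.6531 -0.0021] 0.0163 rgb [ 69. 102. 171.] grey off mm [-0. -4.] to cm [-11.21  21.65  12.48]
lip grey 716 [0.6521 0.0007] R 0.0422 off [-1.  -1.2]
lip green 617 [ 0.6199 -0.1043] R 0.0425 off [-1.2 -1. ]
lip red 1000 [ 0.5877 -0.2086] R 0.0422 off [-1.4 -0.1]
lip blue 901 [ 0.5151 -0.0722] R 0.0423 off [-0.8 -0.9]
lip yellow 940 [ 0.4837 -0.1766] R 0.0422 off [-0.2 -0.1]
```

View pics/w4.png

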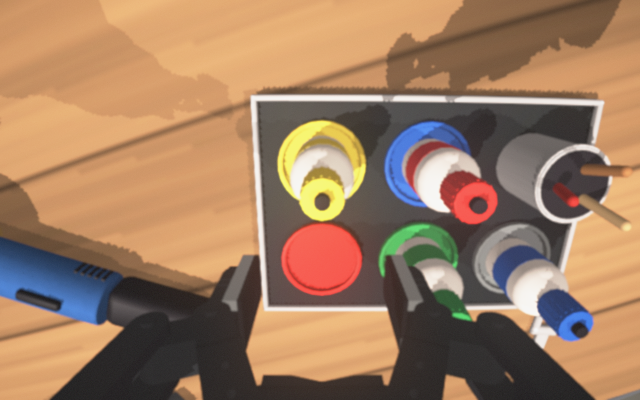

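Yellow stands in its dish (cap at (322,199)), about 3 mm off centre, and the red dish at (322,258) is empty. Red next. Its jaw clears the tin and brushes, because the fingers stay within about 45 mm of the axis.

Request:
{"name": "play_rows", "arguments": {"slide": [[-0.1,11,0],[-0.1,11,0],[-0.1,11,0],[-0.1,11,0],[-0.1,11,2],[-0.1,11,5],[-0.1,11,8],[-0.1,11,10.5],[-0.1,11,11.8],[-0.1,11,12.1],[-0.1,11,12.1],[-0.1,11,12.1],[-0.1,11,12.1],[-0.1,11,12.1],[-0.1,11,12.1],[-0.1,11,12.1],[-0.1,11,12.1]], "delta_rot": [[0,0,0],[0,0,0],[0,0,0],[0,0,0],[0,0,0],[0,0,0],[0,0,0],[0,0,0],[0,0,0],[0,0,0],[0,0,0],[0,0,0],[0,0,0],[0,0,0],[0,0,0],[0,0,0],[0,0,0]], "hand": [0.65,0.65,0.65,0.65,0.65,0.65,0.65,0.65,0.65,0.65,0,0,0,0,0,0,0]}}

```text
time: 19.6
tool_pos: [0.5165, -0.0719, 0.1123]
ee_rot: [0.001, 0.147, 0.989, 0.0]
contact_force: [-0.0, -0.5, 6.9]
grip_width: 0.361
```

```bash
python3 -c "
from g import *
T,s=pose();print(T[:3,3].round(4),s['contact_force'].round(1),s['grip_width'])
g=D['red'];print(g,to(T,[*g,T[2,3]]))"
```

```text
[ 0.5165 -0.0719  0.1123] [-0.  -0.5  6.9] 0.3611319308734402
[ 0.5891195 -0.2085365] [-10.91 -10.96   0.02]
```

Diagonal carry to the red dish, over the gap between the others and well above them.

Request:
{"name": "play_rows", "arguments": {"slide": [[0,0,-1],[0,0,-3],[0,0,-6],[0,0,-9.5],[0,0,-13],[0,0,-15],[-1,-1,-15.5],[-3,-3,-15.5],[-5.5,-5.5,-15.5],[-8.3,-8.3,-15.5],[-10.3,-10.3,-15.5],[-10.9,-11,-15],[-10.9,-11,-13],[-10.9,-11,-10],[-10.9,-11,-7],[-10.9,-11,-4],[-10.9,-11,-2],[-10.9,-11,-1],[-10.9,-11,-0.5],[-10.9,-11,-0.2]], "delta_rot": [[0,0,0],[0,0,0],[0,0,0],[0,0,0],[0,0,0],[0,0,0],[0,0,0],[0,0,0],[0,0,0],[0,0,0],[0,0,0],[0,0,0],[0,0,0],[0,0,0],[0,0,0],[0,0,0],[0,0,0],[0,0,0],[0,0,0],[0,0,0]], "hand": [0,0,0,0,0,0,0,0,0,0,0,0,0,0,0,0,0,0,0,0]}}

```text
time: 21.6
tool_pos: [0.5884, -0.2089, 0.1136]
ee_rot: [0.0, 0.147, 0.989, -0.0]
contact_force: [-0.1, -0.3, -0.7]
grip_width: 0.365
```

Request:
{"name": "play_rows", "arguments": {"slide": [[0,0,0.1],[0,0,0.1],[0,0,0.1]], "delta_rot": [[0,0,0],[0,0,0],[0,0,0]], "hand": [0,0,0]}}

```text
time: 21.9
tool_pos: [0.5885, -0.2088, 0.113]
ee_rot: [0.0, 0.147, 0.989, -0.0]
contact_force: [0.7, -0.5, -1.2]
grip_width: 0.364
```

Request:
{"name": "play_rows", "arguments": {"slide": [[0,0,0.1],[0,0,0.1],[0,0,0.1],[0,0,0.1],[0,0,0.1],[0,0,0.1],[0,0,-1.0],[0,0,-3.5],[0,0,-7],[0,0,-10.5],[0,0,-12.2],[0,0,-12.2],[0,0,-12.2]], "delta_rot": [[0,0,0],[0,0,0],[0,0,0],[0,0,0],[0,0,0],[0,0,0],[0,0,0],[0,0,0],[0,0,0],[0,0,0],[0,0,0],[0,0,0],[0,0,0]], "hand": [0,0,0.65,0.65,0.65,0.65,0.65,0.65,0.65,0.65,0.65,0.65,0.65]}}

```text
time: 23.2
tool_pos: [0.5881, -0.2087, 0.2346]
ee_rot: [0.0, 0.147, 0.989, 0.0]
contact_force: [0.1, 0.0, -1.3]
grip_width: 0.649
```

```bash
python3 look.py w5
```

```text
t 23.2 [ 0.5881 -0.2087  0.2346] [ 0.1  0.  -1.3] 0.649
cap [ 0.4814 -0.1757] 0.0161 rgb [223. 218. 100.] yellow off mm [-2.5  0.8] to cm [11.17  0.05 12.66]
cap [ 0.5883 -0.2072] 0.0162 rgb [217.  85.  77.] red off mm [-0.8  1.4] to cm [ 0.03  0.15 12.66]
cap [ 0.6205 -0.1036] 0.0164 rgb [ 89. 171.  98.] green off mm [-0.7 -0.3] to cm [-0.04 10.99 12.67]
cap [ 0.6531 -0.0017] 0.0168 rgb [ 68. 101. 173.] grey off mm [ 0.  -3.6] to cm [-0.2  21.7  12.67]
lip grey 860 [6.523e-01 4.000e-04] R 0.0421 off [-0.9 -1.5]
lip green 892 [ 0.6203 -0.1044] R 0.0424 off [-0.8 -1.1]
lip red 914 [ 0.5888 -0.2088] R 0.0422 off [-0.3 -0.3]
lip blue 1547 [ 0.5157 -0.0723] R 0.0422 off [-0.2 -1. ]
lip yellow 1490 [ 0.4834 -0.1771] R 0.0422 off [-0.5 -0.6]
```

Red is home. Last is blue, from the grey dish to the blue one.

Request:
{"name": "play_rows", "arguments": {"slide": [[-0.2,21.7,0],[-0.2,21.7,0],[-0.2,21.7,0],[-0.2,21.7,0],[-0.2,21.7,0],[-0.2,21.7,0],[-0.2,21.7,2],[-0.2,21.7,5],[-0.2,21.7,8],[-0.2,21.7,10.5],[-0.2,21.7,12],[-0.2,21.7,12.3],[-0.2,21.7,12.3],[-0.2,21.7,12.3],[-0.2,21.7,12.3],[-0.2,21.7,12.3],[-0.2,21.7,12.3],[-0.2,21.7,12.3],[-0.2,21.7,12.3]], "delta_rot": [[0,0,0],[0,0,0],[0,0,0],[0,0,0],[0,0,0],[0,0,0],[0,0,0],[0,0,0],[0,0,0],[0,0,0],[0,0,0],[0,0,0],[0,0,0],[0,0,0],[0,0,0],[0,0,0],[0,0,0],[0,0,0],[0,0,0]], "hand": [0.65,0.65,0.65,0.65,0.65,0.65,0.65,0.65,0.65,0.65,0.65,0.65,0,0,0,0,0,0,0]}}

```text
time: 25.15
tool_pos: [0.6538, -0.0019, 0.1125]
ee_rot: [0.001, 0.147, 0.989, 0.0]
contact_force: [-0.7, -1.8, 6.8]
grip_width: 0.361
```

```bash
python3 -c "
from g import *
T,s=pose();print(T[:3,3].round(4),s['contact_force'].round(1),s['grip_width'])
g=[.5157,-.072];print(to(T,[*g,T[2,3]]))"
```

```text
[ 0.6538 -0.0019  0.1125] [-0.7 -1.8  6.8] 0.36103259875975213
[ 11.18 -10.72  -0.03]
```

Request:
{"name": "play_rows", "arguments": {"slide": [[0,0,-1],[0,0,-3],[0,0,-6],[0,0,-9.5],[0,0,-13],[0,0,-15.5],[1,-1,-16],[3,-3,-16],[5.5,-5.5,-16],[8.5,-8.3,-16],[10.6,-10.2,-16],[11.2,-10.7,-15],[11.2,-10.7,-13],[11.2,-10.7,-10],[11.2,-10.7,-7],[11.2,-10.7,-4],[11.2,-10.7,-2],[11.2,-10.7,-1],[11.2,-10.7,-0.5],[11.2,-10.7,-0.2]], "delta_rot": [[0,0,0],[0,0,0],[0,0,0],[0,0,0],[0,0,0],[0,0,0],[0,0,0],[0,0,0],[0,0,0],[0,0,0],[0,0,0],[0,0,0],[0,0,0],[0,0,0],[0,0,0],[0,0,0],[0,0,0],[0,0,0],[0,0,0],[0,0,0]], "hand": [0,0,0,0,0,0,0,0,0,0,0,0,0,0,0,0,0,0,0,0]}}

```text
time: 27.15
tool_pos: [0.515, -0.0715, 0.1134]
ee_rot: [0.0, 0.147, 0.989, -0.0]
contact_force: [-0.2, 0.0, -3.1]
grip_width: 0.362
```

Request:
{"name": "play_rows", "arguments": {"slide": [[0,0,0.1],[0,0,0.1],[0,0,0.1]], "delta_rot": [[0,0,0],[0,0,0],[0,0,0]], "hand": [0,0,0]}}

```text
time: 27.45
tool_pos: [0.5152, -0.0715, 0.1129]
ee_rot: [0.0, 0.147, 0.989, 0.0]
contact_force: [0.5, 0.2, -2.4]
grip_width: 0.361
```

Request:
{"name": "play_rows", "arguments": {"slide": [[0,0,0.1],[0,0,0.15],[0,0,0.15],[0,0,0.15],[0,0,0.15],[0,0,0.15],[0,0,0.15],[0,0,-1.0],[0,0,-3.5],[0,0,-7],[0,0,-10.5],[0,0,-14],[-4,0,-17],[-8,0,-18],[-8,0,-18],[-8,0,-18]], "delta_rot": [[0,0,0],[0,0,0],[0,0,0],[0,0,0],[0,0,0],[0,0,0],[0,0,0],[0,0,0],[0,0,0],[0,0,0],[0,0,0],[0,0,0],[0,0,0],[0,0,0],[0,0,0],[0,0,0]], "hand": [0,0,0,0.65,0.65,0.65,0.65,0.65,0.65,0.65,0.65,0.65,0.65,0.65,0.65,0.65]}}

```text
time: 29.05
tool_pos: [0.5914, -0.0951, 0.2924]
ee_rot: [-0.0, 0.147, 0.989, -0.0]
contact_force: [-0.7, -0.0, -0.3]
grip_width: 0.648
```

```bash
python3 look.py w6
python3 - <<'E'
from g import *
im,d=get_image("scene");cv2.imwrite("pics/s6.png",cv2.resize(im[130:320,130:390,::-1],None,fx=2.5,fy=2.5))
E
```

```text
t 29.05 [ 0.5914 -0.0951  0.2924] [-0.7 -0.  -0.3] 0.648
cap [ 0.4817 -0.1756] 0.0161 rgb [214. 205.  91.] yellow off mm [-2.2  0.9] to cm [  8.14 -10.88  18.46]
cap [ 0.5156 -0.0716] 0.0161 rgb [ 83. 120. 197.] blue off mm [-0.3 -0.3] to cm [ 7.93  0.06 18.45]
cap [ 0.5886 -0.207 ] 0.016 rgb [212.  97.  87.] red off mm [-0.5  1.5] to cm [ -3.   -10.77  18.45]
cap [ 0.6202 -0.1031] 0.0161 rgb [ 88. 167.  96.] green off mm [-0.9  0.2] to cm [-2.99  0.09 18.44]
lip grey 865 [0.6524 0.0009] R 0.0422 off [-0.7 -1.1]
lip green 664 [ 0.621  -0.1035] R 0.0421 off [-0.2 -0.2]
lip red 634 [ 0.5887 -0.2084] R 0.042 off [-0.4  0.2]
lip blue 1067 [ 0.5158 -0.072 ] R 0.0421 off [-0.1 -0.7]
lip yellow 771 [ 0.4837 -0.1768] R 0.0422 off [-0.2 -0.3]
```

View pics/w6.png

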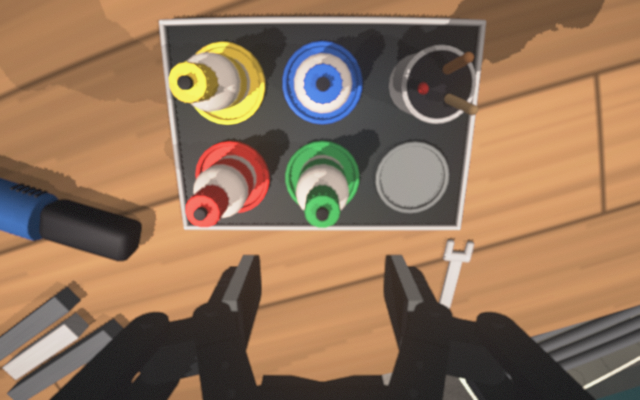

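View pics/s6.png

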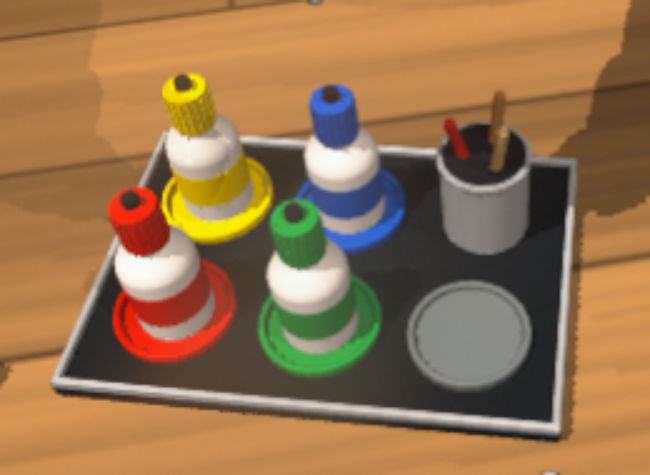

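Both pictures show every bottle upright in the dish of its own colour, caps within 2.5 mm of centre. The grey dish is empty at (412,176) in the wrist view, and the tin stands where it was.

```bash
python3 -c "
from rig import bot
print(bot.job_done())"
```

```text
the job is handed in; nothing more can be done
None
```

All four bottles now stand upright in the dish of their own colour, and I handed the job in at about 29 s of the 102 s allowed. I parked blue in the grey dish, then moved green, yellow and red to their own dishes, and finally blue to its own.

- **Position:** the last wrist measurement put every cap within about 2.5 mm of its dish centre (limit 13 mm), with the cap tops at the right height. The lip fits agreed with the grid to about 1.5 mm.
- **Rest of the scene:** the grey dish is empty and the gripper touches nothing. The tin looks upright and unmoved in both final pictures, but I did not measure its position.
- **Disagreements:**
  - My first top-camera grid was about 2 mm off the wrist-camera fits, so I corrected it to the wrist values.
  - The yellow bottle was pressed into its dish with about 32 N at set-down. I eased that off before releasing, and it ended about 2.4 mm off centre.

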